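Start the fourth coach screw of an antenna mast foot

TASK

The antenna mast foot is held to the roof panel by three screws; the fourth stands loose in its pilot hole. Take the larger nut driver from the wooden stand, fit it fully over that screw's hexagon head and, pressing firmly straight down all the while (but not so hard that it is simply forced into the foam core), turn it clockwise so that the screw cuts its first thread: about one full turn, about 5 mm deeper, without letting it spin on the spot and ream out its hole. Then stand the driver back upright in its own hole in the stand; leave the small driver as it is.

Things in the scene. Friction and masses are not known exactly. Their poses are not given: they have to be found in the camera images.
- mast_foot: Fixed: square offcut of van roof panel (190 x 190 x 30 mm, grey skins, pale foam core) with a square metal mast foot on it (130 x 130 x 6 mm; upright tube 43 mm across in its middle, top 98 mm up). Three corners have driven hexagon screws, heads 45 mm up; the fourth has the standing screw, at x = y = -50 mm. Origin: centre of the panel's underside, z up.
- screw: The standing coach screw, 10 mm thick, coarse thread of 5 mm pitch; hexagon head 17 mm across flats, 7 mm high, its underside 30 mm above the origin. Origin on the axis at the panel's skin (30 mm above the worktop at the start), z up the shank. Head corners lie along +x and -x of the body; the hexagon repeats every 60 degrees. It stays upright; 0.15 Nm turns it.
- screw_head (a point): Centre of the head's top face (67 mm above the worktop at the start). A straight pull of over 11 N draws the screw up again: let the turning strain off the driver before lifting it.
- screw_depth (a joint): How far the screw has sunk since the start (m, grows downward, 0 at the start). Turned clockwise under a push of more than about 11 N it sinks one pitch (5 mm) a turn; with less push it only turns on the spot; pushed without turning it stays, but with more than about 35 N the foam gives way and it is forced in without a thread. 15 to 24 N is right.
- screw_turn (a joint): How far the standing screw has been turned clockwise seen from above (rad, 0 at the start).
- nut_driver: Larger nut driver, 125 mm long, 0.11 to 0.18 kg, standing socket down: black round handle 32 mm thick from 73 to 121 mm above the origin (centre of mass at 82); socket 25 mm across. Origin: centre of the socket's mouth, z up. Hexagon recess 17.8 mm across flats, 6.5 mm deep, corners along the body's x and every 60 degrees; seated, its floor rests on the head's top. Let go seated, it stays on.
- small_driver: The smaller nut driver (black handle 25 mm across, 100 mm long, its top 112 mm above the worktop), socket down in the other hole of the stand, 84 mm from the larger one. Not used; leave it alone. Origin: centre of the socket's mouth.
- stand: Fixed wooden block, 64 x 160 x 38 mm, with two blind round holes 26 mm deep along its y axis: 29 mm wide at y = -42 mm for the larger driver, 21.5 mm wide at y = +42 mm for the small one. Origin: centre of its underside.
- stand_hole (a point): Centre of the mouth of the larger driver's hole, 38 mm above the worktop; the driver standing in it has its origin 26 mm below this point.
Not all that is in view belongs to the job. What is shaped like the nut_driver but green is not meant.

How it is judged:
On the way, in this order (a step that is already met when the one before it is completed fails the run):
1. the larger nut driver is fully seated over the standing screw's head (within 3 mm of its axis, at least 4.5 mm over it, within 0.15 rad of it) (horizontal distance between nut_driver and screw_head below 0.003 m and z of screw_head in the frame of nut_driver above 0.0045 m and angle between the z axis of nut_driver and the z axis of screw, either way round below 0.15 rad), for 0.1 s.
2. with the driver still on it, the screw has been driven 4 mm deeper (all of step 1 and value of joint screw_depth above 0.004 m), for 0.1 s.
At the end, for the whole second after the job is handed in: The screw is 4 to 7 mm deeper than at the start and has been turned less than 9 rad; the larger nut driver is at rest in its hole in the stand (within 6 mm of the hole's centre, its mouth at least 22 mm below the block's top, within 0.2 rad of upright) (value of joint screw_depth between 0.004 and 0.007 m and value of joint screw_turn below 9 rad and horizontal distance between nut_driver and stand_hole below 0.006 m and z of nut_driver in the frame of stand_hole below -0.022 m and angle between nut_driver's own z axis and vertical below 0.2 rad and linear speed of nut_driver below 0.02 m/s); the robot touches nothing.
It fails at once if the screw is forced into the foam without a thread: it has sunk about 1.4 mm further than it was turned (sunk over 1.8, 2.9, 3.9, 4.9 or 5.9 mm but turned less than 0.5, 1.9, 3.2, 4.5 or 5.8 rad) ((value of joint screw_turn below 0.5 rad and value of joint screw_depth above 0.0018 m) or (value of joint screw_turn below 1.9 rad and value of joint screw_depth above 0.0029 m) or (value of joint screw_turn below 3.2 rad and value of joint screw_depth above 0.0039 m) or (value of joint screw_turn below 4.5 rad and value of joint screw_depth above 0.0049 m) or (value of joint screw_turn below 5.8 rad and value of joint screw_depth above 0.0059 m)).
It fails at once if the screw spins on the spot: it has turned about a quarter turn further than it has sunk (turned 1.9, 3.2, 4.5 or 5.8 rad but sunk less than 0.3, 1.3, 2.3 or 3.3 mm) ((value of joint screw_turn above 1.9 rad and value of joint screw_depth below 0.0003 m) or (value of joint screw_turn above 3.2 rad and value of joint screw_depth below 0.0013 m) or (value of joint screw_turn above 4.5 rad and value of joint screw_depth below 0.0023 m) or (value of joint screw_turn above 5.8 rad and value of joint screw_depth below 0.0033 m)).
It fails at once if the small driver is moved by more than 20 mm (distance of small_driver from where it was at the start of the episode above 0.02 m).
It also fails if it takes over 72 s, if anything falls off the work surface, if the arm or the gripper's body presses on something with over 40 N, if the wrist force passes 120 N, or if a joint passes its speed limit or range.

ROBOT

A 7-joint arm with a two-finger parallel gripper is mounted at the origin on a cart in front of the work surface, level with it; the furniture and walls round the work are solid. World frame = base frame: x ahead of the robot, y to its left, z up, the work surface at z = 0. Lengths are in m, angles in rad, forces in N, time in s.
With the tool pointing down it reaches from about 0.4 to 0.925 m from the base axis. Payload 5.6 kg.
Tool frame: the origin (TCP) lies midway between the tips of the shut fingers; the grasp point (between the pads) lies 19 mm behind it (robot.grasp_offset is the distance from the TCP to the grasp point, in m); z points along the fingers, y is the line along which they close (so a half turn about z gives the same grasp; the last joint's range is limited). The gripper opens to 85 mm and grips with 20 to 120 N. Pads are 22 mm wide; open, the fingers measure 114 mm over their backs; the gripper's body (76 mm by 85 mm) begins 54 mm behind the grasp point. The pads swing forward as they close: fully open they stand 13 mm farther back than shut.
Start: joints at [1.24, 0.468, -0.012, 1.603, 0.006, 1.071, -0.056], TCP at [0.184, -0.623, 0.231] pointing down, gripper open.
Joint ranges: [-2.53, 2.53], [-0.31, 2.02], [-1.57, 1.55], [0.28, 2.44], [-1.29, 4.43], [0.15, 1.84], [-2.92, 2.92]. Speed limits (rad/s): [2.57, 2.57, 3.14, 3.14, 3.14, 3.14, 3.14].

INTERFACE

Orientations are given as a unit quaternion [x, y, z, w].
In Python, from station import robot gives the robot as it stands.
- The arm moves only by the tool arm_command, never from a script. Its argument "motion" is a list of rows, each an object with "dp": the shift along the world's x, y, z in mm, a list of three; "dr": the turn, a rotation vector about the world's x, y, z in rad, a list of three. A call has 1 to 5 rows; each row shifts and turns the commanded pose from where the row before left it; what a row does not reach is not made up. A row lasts 1/8 s, in which the tool goes at most 62.5 mm and 10.7 degrees, less where a joint would pass 70% of its speed; a pose out of reach is approached as far as the arm can. A call is refused whole if a number of a shift passes 62.5 or a number of a turn 0.188, either way. A call with a gripper value outside its range is refused whole. "grip" is the finger opening in mm, from 0 to 85.4, set as the call begins (left out, the last holds). The fingers move at their own pace and stop on an object; "squeeze" is the grip in N (left out, the last holds). Time passes only in rows, so rows that do not move let the fingers close. It gives the time, the measured TCP pose, the force, the opening and the grip force at its end, in the units of the state.
- robot.get_state(): the state, without advancing time (a new reading comes with each control period).
- robot.capture(name): name is "side" or "top"; returns the picture (384x512x3 uint8, red, green, blue); there is no depth.
- robot.camera_model(name): a dict with "K" (3x3 intrinsics, pixels), "R" (3x3) and "t" (3): a world point X has camera coordinates R X + t. Camera axes: x right, y down, z forward; pixel columns grow to the right and rows downward; lengths in m; the calibration is good to about 2 mm. A picture is of the moment at which its call begins. camera_model takes no time and is no camera call.
- robot.finish_job(): hands the job in; it is judged then, once.
Trained networks look in the newest picture that a camera, given by its name, has taken for a name from the list of things; names that differ only in an ending like _2 or _b are one class to them, and where a whole thing is asked for, a point or a joint stands for the part that bears it (a point fixed in the world has none). Each returns a list of dicts, best first, with "score" (0 to 1); they miss things now and then, are a little off and sometimes report something else, mostly with a low value. They report only what shows in the picture. A call takes as long as a camera call. They do not tell look-alikes from the thing itself.
- robot.recognise(camera, label): "xyz" ([x, y, z] in m, in the coordinates of the camera as it stood for that picture, good to about 4 mm: the middle of the surface that is visible of it).
- robot.masks_of(camera, label): "mask" (384x512 bool, what is visible of it).
The state is a dict: "t": time; "joint_pos": joint angles; "qvel": joint speeds; "tau": joint torques, N m; "ee_pos": TCP position; "orientation": TCP orientation; "wrist_force": force on the tool from outside, world axes, zero at the start; "wrist_torque": the same for the moment, N m; "width": finger opening in m; "gripper_force": force on a finger pad.
Only numpy, scipy, OpenCV 4.12 (cv2) and the standard library are available. Lean on these libraries where they do the work, as an engineer would, in place of code of your own. Each camera call takes 0.05 s, during which the arm holds its last target. There are 200 camera calls.

## Working session

There is one attempt and no reset: what is moved stays moved. The work goes in short steps, Python scripts to look and compute and a tool call to move; the robot and the scene stay as the last step left them, time stands still between calls to the robot, and variables do not carry over. Pictures are saved under pics/ and viewed, at most 10 in all, crops included, and the job is handed in when it is done.

Besides the shell and the picture viewer there is one more tool, called as a command line: name --argument value ..., lists and objects as JSON in quotes. arm_command: Moves the arm, as the interface text tells. Its arguments: {"type":"object","properties":{"motion":{"type":"array","items":{"type":"object","properties":{"dp":{"type":"array","items":{"type":"number"}},"dr":{"type":"array","items":{"type":"number"}}}}},"grip":{"type":"number"},"squeeze":{"type":"number"}},"required":["motion"]}

```bash
mkdir -p pics; ls; cat > h.py <<'E'
from station import robot
import numpy as np, cv2
def cam(n):
    m=robot.camera_model(n); return np.array(m["K"]),np.array(m["R"]),np.array(m["t"])
def proj(n,X):
    K,R,t=cam(n); c=K@(R@np.array(X,float)+t); return c[:2]/c[2]
def ray(n,uv):
    K,R,t=cam(n); d=R.T@np.linalg.inv(K)@np.array([uv[0],uv[1],1.]); return -R.T@t,d
def atz(n,uv,z):
    o,d=ray(n,uv); return o+d*(z-o[2])/d[2]
def tri(a,ua,b,ub):
    o1,d1=ray(a,ua);o2,d2=ray(b,ub);d1/=np.linalg.norm(d1);d2/=np.linalg.norm(d2)
    s=np.linalg.lstsq(np.c_[d1,-d2],o2-o1,rcond=None)[0]
    p,q=o1+s[0]*d1,o2+s[1]*d2
    return (p+q)/2,np.linalg.norm(p-q)
def save(n,f):
    im=robot.capture(n); cv2.imwrite('pics/'+f,im[:,:,::-1]); return im
E
python3 - <<'E'
from h import *
ims=[save(n,n+'0.png') for n in("side","top")]
cv2.imwrite('pics/both0.png',cv2.resize(np.vstack(ims)[:,:,::-1],None,fx=.78,fy=.78))
for n in("side","top"):
    K,R,t=cam(n); print(n,(-R.T@t).round(3),R[2].round(2),K[0,0])
    for l in("nut_driver","small_driver","stand","mast_foot","screw","screw_head"):
        for r in robot.recognise(n,l): 
            w=R.T@(np.array(r["xyz"])-t); print(n,l,round(r["score"],2),w.round(3),proj(n,w).round())
print(robot.get_state())
E
```

```text
pics
side [ 0.507 -0.761  0.796] [ 0.03  0.71 -0.7 ] 375.43952509532403
side nut_driver 0.88 [ 0.447 -0.349  0.095] [216. 286.]
side nut_driver 0.7 [ 0.52  -0.255  0.11 ] [250. 244.]
side nut_driver 0.55 [ 0.525 -0.37   0.099] [254. 293.]
side small_driver 0.48 [ 0.49  -0.175  0.091] [237. 223.]
side stand 0.7 [ 0.497 -0.233  0.035] [241. 256.]
side mast_foot 0.58 [0.551 0.185 0.032] [256. 148.]
side screw 0.29 [0.552 0.184 0.03 ] [257. 148.]
top [0.23  0.03  1.204] [ 0.26 -0.05 -0.96] 455.3989645123734
top nut_driver 0.61 [ 0.512 -0.234  0.129] [338. 175.]
top nut_driver 0.56 [ 0.515 -0.354  0.107] [383. 167.]
top nut_driver 0.49 [ 0.449 -0.333  0.113] [382. 193.]
top small_driver 0.3 [ 0.515 -0.236  0.129] [339. 174.]
top stand 0.7 [0.512 0.16  0.062] [185. 212.]
top stand 0.57 [ 0.497 -0.197  0.042] [321. 192.]
top mast_foot 0.71 [0.544 0.217 0.034] [163. 207.]
top mast_foot 0.64 [ 0.491 -0.193  0.038] [319. 195.]
{'t': 0.7, 'joint_pos': array([ 1.24001334,  0.46745627, -0.01159967,  1.60269197,  0.00604338,
        1.07139089, -0.05632987]), 'qvel': array([-3.39010843e-05,  1.61975490e-03, -6.38236713e-04,  2.06752361e-03,
       -1.01563671e-03, -1.11846449e-03,  8.24289560e-05]), 'tau': array([-1.34535944e-04, -5.32064509e+01,  2.11489666e-02, -2.51582766e+01,
        1.13628083e-02,  1.12268706e-03, -1.08354030e-05]), 'ee_pos': array([ 0.18444035, -0.62330136,  0.23132211]), 'orientation': array([ 9.89671258e-01,  1.43355490e-01, -2.97720594e-05,  5.09560843e-05]), 'wrist_force': array([-0.31767088, -0.17812487, -0.28635126]), 'wrist_torque': array([ 0.00041293, -0.03372989,  0.064049  ]), 'gripper_force': 0.0, 'width': 0.08509323445010737}
```

View pics/side0.png

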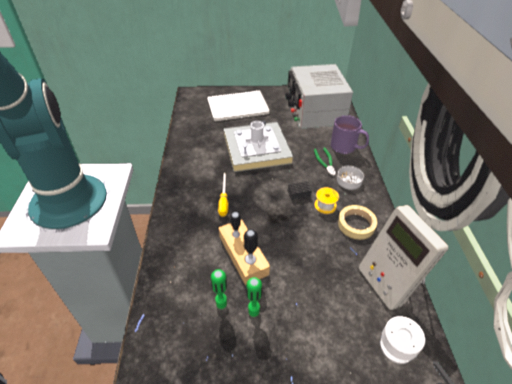

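View pics/top0.png

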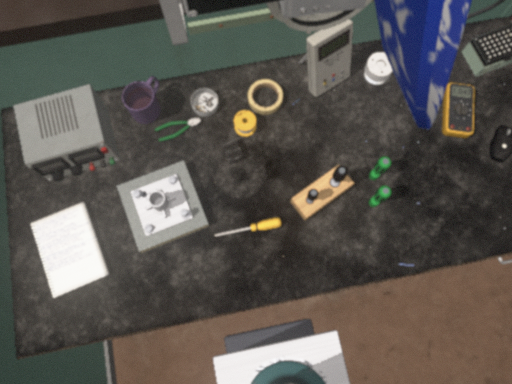

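The side view shows the large black driver at about (250,244), the small one at (235,218), two green look-alikes at (220,285) and (254,292), and the mast foot at (257,145). In the top view the large driver is at about (339,175) and the foot at (162,205). I'll zoom in on these next.

```bash
python3 - <<'E'
from h import *
s=cv2.imread('pics/side0.png');t=cv2.imread('pics/top0.png')
def c(im,x,y,w=80,h=60): return cv2.resize(im[y:y+h,x:x+w],(400,300),interpolation=cv2.INTER_CUBIC)
cv2.imwrite('pics/z.png',np.vstack([np.hstack([c(s,217,110),c(s,205,205,93,70)]),np.hstack([c(t,108,155,133,100),c(t,285,160,80,60)])]))
E
```

```text
(no output)
```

View pics/z.png

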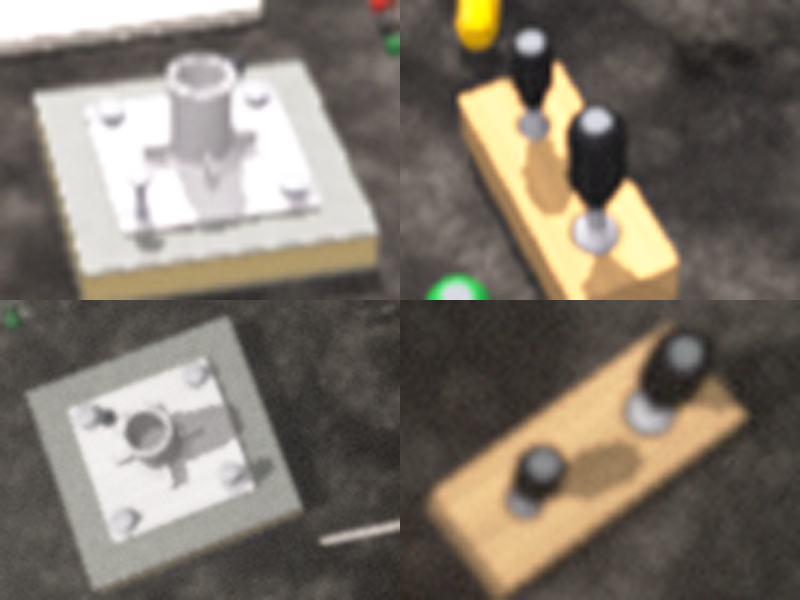

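The zoom shows the standing screw, with its shank visible and a long shadow, at about (245.6,147) in the side view and (185.5,212) in the top view. Next I'll fit the panel and stand poses from their corners.

```bash
cat > fit.py <<'E'
from h import *
from scipy.optimize import least_squares
G={n:cv2.cvtColor(cv2.imread(f'pics/{n}0.png'),cv2.COLOR_BGR2GRAY) for n in("side","top")}
def sub(n,p):
    p=np.array(p,np.float32).reshape(-1,1,2)
    return cv2.cornerSubPix(G[n],p.copy(),(4,4),(-1,-1),(3,50,.01)).reshape(-1,2)
def fit(pts,model,x0):
    def f(x):
        c,s=np.cos(x[2]),np.sin(x[2]);r=[]
        for n in pts:
            K,R,t=cam(n)
            P=np.array([[x[0]+c*m[0]-s*m[1],x[1]+s*m[0]+c*m[1],m[2]] for m in model])@R.T+t
            P=P@K.T; r.append(P[:,:2]/P[:,2:]-pts[n])
        return np.concatenate(r).ravel()
    s=least_squares(f,x0,loss='soft_l1',x_scale=[.01,.01,.05]); return s.x,f(s.x).reshape(-1,2).round(1)
E
python3 - <<'E'
from fit import *
raw={"side":[(223.6,129),(278,122.4),(292.6,157.6),(233,164)],"top":[(140.2,251.4),(116.3,185.6),(183.8,160.7),(208.4,224.8)]}
for n in raw: print([atz(n,p,.03)[:2].round(3) for p in raw[n]])
M=[(-.095,.095,.03),(.095,.095,.03),(.095,-.095,.03),(-.095,-.095,.03)]
pts={n:sub(n,raw[n]) for n in raw}; print({n:(pts[n]-raw[n]).round(1) for n in raw})
for p in (raw,pts):
    for k in (("side","top"),("side",),("top",)):
        x,r=fit({n:np.array(p[n]) for n in k},M,[.55,.19,-.3]); 
        c,s=np.cos(x[2]),np.sin(x[2])
        print('foot',k,x.round(4),np.abs(r).max(),'screw',[(x[0]+c*a-s*b).round(4) for a,b in((-.05,-.05),)],[(x[1]+s*a+c*b).round(4) for a,b in((-.05,-.05),)])
print('head tri',tri('side',(245.6,147.2),'top',(185.5,212.3)))
print('driver top tri',tri('side',(205+595/4.3-400/4.3,205+118/4.286),'top',(285+285/5,160+52/5)))
print('small top tri',tri('side',(205+130/4.3,205+40/4.286),'top',(285+143/5,160+163/5)))
# stand top corners: side & top
rs={"side":[(205+58/4.3,205+97/4.286),(205+163/4.3,205+63/4.286),(205+278/4.3,205+252/4.286)],"top":[(285+30/5,160+195/5),(285+105/5,160+270/5),(285+348/5,160+110/5)]}
for n in rs: print([atz(n,p,.038)[:2].round(3) for p in rs[n]])
E
```

```text
[array([0.443, 0.291]), array([0.632, 0.325]), array([0.663, 0.135]), array([0.476, 0.109])]
[array([0.44 , 0.293]), array([0.628, 0.332]), array([0.661, 0.144]), array([0.473, 0.109])]
{'side': array([[-0.3, -0.8],
       [-1.2, -0.8],
       [-0.4, -2. ],
       [-0.9, -0.2]]), 'top': array([[-1.6, -0.2],
       [-0.3, -0.2],
       [-0.3, -0.7],
       [-0.2, -0.8]])}
foot ('side', 'top') [0.5519 0.2187 0.1812] 1.5 screw [np.float64(0.5117)] [np.float64(0.1605)]
foot ('side',) [0.5537 0.215  0.1669] 0.8 screw [np.float64(0.5127)] [np.float64(0.1574)]
foot ('top',) [0.5507 0.2194 0.1847] 0.9 screw [np.float64(0.5108)] [np.float64(0.1611)]
foot ('side', 'top') [0.552  0.2206 0.1817] 0.7 screw [np.float64(0.5119)] [np.float64(0.1624)]
foot ('side',) [0.5515 0.2202 0.1779] 0.4 screw [np.float64(0.5112)] [np.float64(0.1622)]
foot ('top',) [0.5523 0.2208 0.1832] 0.5 screw [np.float64(0.5123)] [np.float64(0.1625)]
head tri (array([0.51447383, 0.15999043, 0.05365901]), np.float64(0.0035091586728534913))
driver top tri (array([ 0.5197055 , -0.2430957 ,  0.13669188]), np.float64(0.0017487564268998757))
small top tri (array([ 0.48512369, -0.16621231,  0.11051644]), np.float64(0.0020879400731115766))
[array([ 0.441, -0.147]), array([ 0.504, -0.122]), array([ 0.566, -0.26 ])]
[array([ 0.496, -0.117]), array([ 0.449, -0.146]), array([ 0.507, -0.293])]
```

```bash
python3 - <<'E'
from fit import *
M=[(-.032,.08,.038),(.032,.08,.038),(.032,-.08,.038),(-.032,-.08,.038)]
# side: back-left, back-right, near-right ; add near-left guess by projection
x0=[.503,-.204,.423]
g={}
for n in("side","top"):
    c,s=np.cos(x0[2]),np.sin(x0[2])
    g[n]=np.array([proj(n,(x0[0]+c*a-s*b,x0[1]+s*a+c*b,z)) for a,b,z in M]); 
    p=sub(n,g[n]); print(n,g[n].round(1).tolist(),p.round(1).tolist()); g[n]=p
for k in (("side","top"),("side",),("top",)):
    x,r=fit({n:g[n] for n in k},M,x0); c,s=np.cos(x[2]),np.sin(x[2])
    print(k,x.round(4),r.tolist(),'big hole',x[0]+.042*s,x[1]-.042*c)
h=-.4
print('driver top',tri('side',(205+195/4.3+h,205+118/4.286+h),'top',(285+285/5+h,160+52/5+h)))
print('small top',tri('side',(205+130/4.3+h,205+40/4.286+h),'top',(285+143/5+h,160+163/5+h)))
for n in("side","top"): print(n,'head pred',proj(n,(.512,.1625,.067)),proj(n,(.512,.1625,.036)))
E
```

```text
side [[218.6, 226.8], [241.1, 218.6], [269.4, 265.2], [244.9, 275.5]] [[217.89999389648438, 227.10000610351562], [238.8000030517578, 216.39999389648438], [269.5, 265.29998779296875], [243.89999389648438, 277.5]]
top [[305.8, 217.0], [291.0, 197.7], [338.5, 164.0], [353.5, 182.5]] [[304.29998779296875, 218.6999969482422], [291.0, 197.6999969482422], [337.20001220703125, 166.39999389648438], [354.0, 182.3000030517578]]
('side', 'top') [ 0.5009 -0.2032  0.4292] [[-0.3, -0.4], [1.2, 1.9], [-0.9, -0.5], [0.3, -2.3], [1.6, -0.8], [-0.0, 1.0], [1.0, -1.8], [-0.7, 0.8]] big hole 0.5183624624637839 -0.24141810251052692
('side',) [ 0.5007 -0.2049  0.4355] [[-0.6, 0.2], [1.0, 2.5], [-0.8, -0.0], [0.5, -1.6]] big hole 0.5184496679163123 -0.24300658361390956
('top',) [ 0.5006 -0.2018  0.4178] [[0.8, -0.8], [-0.6, 0.8], [0.8, -1.4], [-1.0, 1.3]] big hole 0.5176652517357336 -0.2402226303688373
driver top (array([ 0.5197179 , -0.24231976,  0.13761243]), np.float64(0.00010757859057875763))
small top (array([ 0.48510742, -0.16548314,  0.11160779]), np.float64(0.0001572873618328458))
side head pred [244.22363535 143.53781123] [244.33418886 151.26088973]
top head pred [183.63592438 211.67456444] [185.46202412 214.21197807]
```

arm_command --motion '[{"dp":[50,0,0],"dr":[0,0,0.15]},{"dp":[50,30,0],"dr":[0,0,0.15]},{"dp":[50,60,0],"dr":[0,0,0.15]},{"dp":[50,60,0],"dr":[0,0,0.15]},{"dp":[40,60,0],"dr":[0,0,0.15]}]' --grip 85 --squeeze 100

```text
t: 1.32
ee_pos: [0.4006, -0.4437, 0.2315]
orientation: [0.867, 0.498, 0.0, 0.0]
wrist_force: [-0.4, -0.7, -0.4]
width: 0.0849
gripper_force: 0.0
```

```bash
python3 - <<'E'
from h import *
from scipy.spatial.transform import Rotation as Ro
s=robot.get_state(); print(s['t'],s['joint_pos'].round(3),s['ee_pos'].round(4),Ro.from_quat(s['orientation']).as_matrix().round(3),s['wrist_force'])
E
```

```text
1.325 [ 0.976  0.397 -0.252  1.723  0.112  1.035  0.158] [ 0.4006 -0.4437  0.2315] [[ 0.504  0.864  0.001]
 [ 0.864 -0.504 -0.001]
 [-0.     0.001 -1.   ]] [-0.3618486  -0.65009642 -0.43462522]
```

arm_command --motion '[{"dp":[24,40,0],"dr":[0,0,0.18]},{"dp":[24,40,0],"dr":[0,0,0.18]},{"dp":[24,40,0],"dr":[0,0,0.18]},{"dp":[20,40,0],"dr":[0,0,0.18]},{"dp":[16,30,0],"dr":[0,0,0.18]}]'

```text
t: 1.95
ee_pos: [0.508, -0.2532, 0.2316]
orientation: [0.563, 0.826, 0.0, 0.0]
wrist_force: [0.2, -0.1, -0.5]
width: 0.0848
gripper_force: 0.0
```

arm_command --motion '[{"dp":[0,0,0]},{"dp":[0,0,0]}]'

```text
invalid input at $.motion[0]: expected keys dp, dr
```

```bash
cat > st.py <<'E'
from h import *
from scipy.spatial.transform import Rotation as Ro
s=robot.get_state(); R=Ro.from_quat(s['orientation']).as_matrix()
print('t',round(s['t'],3),'q',s['joint_pos'].round(3),'ee',(s['ee_pos']*1000).round(2),'yawY',np.arctan2(R[1,1],R[0,1]).round(4),'tilt',R[:2,2].round(4),'F',s['wrist_force'].round(2),'T',s['wrist_torque'].round(3),'w',round(s['width'],4),s['gripper_force'])
E
python3 st.py
```

```text
t 1.95 q [ 0.807  0.384 -0.508  1.783  0.214  1.03   0.594] ee [ 508.03 -253.2   231.61] yawY 0.3745 tilt [ 0.0006 -0.    ] F [ 0.22 -0.14 -0.53] T [-0.001 -0.032 -0.003] w 0.0848 0.0
```

arm_command --motion '[{"dp":[11.7,10.9,-20],"dr":[0,0,0.046]},{"dp":[0,0,-40],"dr":[0,0,0]},{"dp":[0,0,0],"dr":[0,0,0]},{"dp":[0,0,0],"dr":[0,0,0]}]'

```text
t: 2.45
ee_pos: [0.5189, -0.2453, 0.1715]
orientation: [0.548, 0.836, -0.0, 0.0]
wrist_force: [0.4, -0.7, 0.5]
width: 0.0848
gripper_force: 0.0
```

```bash
python3 st.py; python3 - <<'E'
from h import *
a=save("side","s1.png");b=save("top","t1.png")
f=lambda im,x,y:cv2.resize(im[y:y+75,x:x+100,::-1],(400,300),interpolation=cv2.INTER_CUBIC)
cv2.imwrite('pics/z1.png',np.hstack([f(a,200,195),f(b,285,140)]))
E
```

```text
t 2.45 q [ 0.768  0.466 -0.493  1.82   0.271  0.922  0.565] ee [ 518.94 -245.32  171.5 ] yawY 0.4108 tilt [ 0.0001 -0.0002] F [ 0.44 -0.67  0.51] T [0.071 0.015 0.002] w 0.0848 0.0
```

View pics/z1.png

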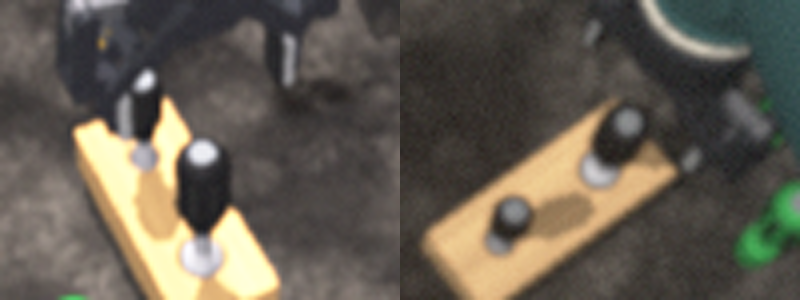

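The view shows both drivers still upright and the open fingers spanning the large one, at about (230,225) and (271,210) in the side view. I'll check this by projection.

```bash
python3 - <<'E'
from h import *
y=np.array([np.cos(.41),np.sin(.41),0])
for n,o in(("side",(200,195)),("top",(285,140))):
    for k in(-.0425,0,.0425):
        p=proj(n,np.array([.5189,-.2453,.184])+k*y); print(n,k,p.round(1),((p-o)*4).round())
E
```

```text
side -0.0425 [231.2 226.2] [125. 125.]
side 0 [249.6 219.6] [198.  98.]
side 0.0425 [267.5 213.2] [270.  73.]
top -0.0425 [357.7 178.3] [291. 153.]
top 0 [346.5 164.1] [246.  97.]
top 0.0425 [335.4 150.2] [202.  41.]
```

arm_command --motion '[{"dp":[0.8,3.0,-20],"dr":[0,0,0.01]},{"dp":[0,0,-30],"dr":[0,0,0]},{"dp":[0,0,-28.5],"dr":[0,0,0]},{"dp":[0,0,0],"dr":[0,0,0]}]'

```text
t: 3.05
ee_pos: [0.5188, -0.2414, 0.0921]
orientation: [0.543, 0.84, -0.0, -0.001]
wrist_force: [0.7, -0.1, 0.8]
width: 0.085
gripper_force: 0.0
```

arm_command --motion '[{"dp":[0,0,0],"dr":[0,0,0]},{"dp":[0,0,0],"dr":[0,0,0]},{"dp":[0,0,0],"dr":[0,0,0]},{"dp":[0,0,0],"dr":[0,0,0]},{"dp":[0,0,0],"dr":[0,0,0]}]' --grip 25 --squeeze 110

```text
t: 3.68
ee_pos: [0.5202, -0.2418, 0.0941]
orientation: [0.543, 0.84, -0.0, 0.001]
wrist_force: [-2.4, -0.3, 5.5]
width: 0.03
gripper_force: 108.0
```

```bash
python3 st.py
```

```text
t 3.675 q [ 0.725  0.569 -0.452  1.871  0.343  0.777  0.511] ee [ 520.24 -241.79   94.14] yawY 0.4228 tilt [ 0.0014 -0.0013] F [-2.37 -0.33  5.49] T [ 0.021  0.31  -0.006] w 0.03 108.0030906200409
```

arm_command --motion '[{"dp":[0,0,10],"dr":[0,0,0]},{"dp":[0,0,30],"dr":[0,0,0]},{"dp":[0,0,40],"dr":[0,0,0]},{"dp":[0,0,40],"dr":[0,0,0]},{"dp":[0,0,10],"dr":[0,0,0]}]'

```text
t: 4.3
ee_pos: [0.521, -0.2416, 0.2259]
orientation: [0.543, 0.84, 0.0, 0.003]
wrist_force: [0.3, 0.1, -2.0]
width: 0.0302
gripper_force: 108.9
```

```bash
python3 st.py
```

```text
t 4.3 q [ 0.788  0.402 -0.523  1.775  0.233  1.02   0.601] ee [ 520.99 -241.63  225.86] yawY 0.423 tilt [ 0.0046 -0.0024] F [ 0.27  0.08 -2.01] T [-0.013 -0.016  0.039] w 0.0302 108.86965155601501
```

arm_command --motion '[{"dp":[0,40,0],"dr":[0,0,0.17]},{"dp":[0,40,0],"dr":[0,0,0.17]},{"dp":[0,40,0],"dr":[0,0,0.17]},{"dp":[0,40,0],"dr":[0,0,0.17]},{"dp":[0,40,0],"dr":[0,0,0.17]}]'

```text
t: 4.92
ee_pos: [0.5187, -0.0402, 0.2219]
orientation: [0.146, 0.989, -0.0, -0.001]
wrist_force: [0.0, -0.4, -2.5]
width: 0.0298
gripper_force: 109.0
```

arm_command --motion '[{"dp":[0,40,0],"dr":[0,0,0.17]},{"dp":[0,40,0],"dr":[0,0,0.17]},{"dp":[0,40,0],"dr":[0,0,0.17]},{"dp":[0,40,0],"dr":[0,0,0.17]},{"dp":[-9,30,0],"dr":[0,0,0.1]}]'

```text
t: 5.55
ee_pos: [0.5099, 0.1502, 0.2219]
orientation: [-0.241, 0.97, 0.001, -0.001]
wrist_force: [0.1, 0.1, -1.9]
width: 0.0299
gripper_force: 109.0
```

```bash
python3 st.py
```

```text
t 5.55 q [ 0.416  0.469 -0.973  1.856  0.442  1.054  1.324] ee [509.94 150.2  221.85] yawY 2.0578 tilt [-0.0016  0.0008] F [ 0.06  0.08 -1.9 ] T [0.01  0.037 0.008] w 0.0299 109.0263319015503
```

arm_command --motion '[{"dp":[2,12.3,-10],"dr":[0,0,0.1]},{"dp":[0,0,-20],"dr":[0,0,0.1]},{"dp":[0,0,-20],"dr":[0,0,0.1]},{"dp":[0,0,-6],"dr":[0,0,0]},{"dp":[0,0,0],"dr":[0,0,0]}]'

```text
t: 6.18
ee_pos: [0.5123, 0.1608, 0.1664]
orientation: [-0.38, 0.925, 0.0, -0.001]
wrist_force: [0.6, -0.4, -1.9]
width: 0.0298
gripper_force: 109.0
```

```bash
python3 st.py; python3 - <<'E'
from h import *
a=save("side","s2.png");b=save("top","t2.png")
f=lambda im,x,y:cv2.resize(im[y:y+60,x:x+60,::-1],(400,400),interpolation=cv2.INTER_CUBIC)
cv2.imwrite('pics/z2.png',np.hstack([f(a,215,100),f(b,155,180)]))
E
```

```text
t 6.175 q [ 0.382  0.575 -0.977  1.892  0.571  0.985  1.498] ee [512.27 160.83 166.36] yawY 2.3514 tilt [-0.0012  0.    ] F [ 0.57 -0.42 -1.87] T [ 0.005 -0.025  0.028] w 0.0298 109.01835680007935
```

View pics/z2.png

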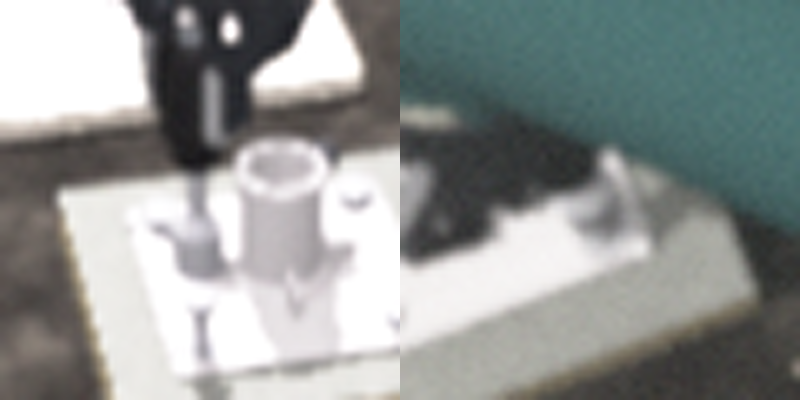

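In the side crop the socket hangs at about crop (199,270), above the standing screw's shank at (203,340). The arm hides most of the top view. I'll measure the sideways offset numerically.

```bash
python3 - <<'E'
from h import *
a=cv2.cvtColor(cv2.imread('pics/s2.png'),cv2.COLOR_BGR2GRAY)
np.set_printoptions(linewidth=200)
print('cols',np.arange(236,256))
for r in range(126,160): print(r,a[r,236:256])
for z in (.0845,): print('socket mouth',proj('side',(.5123,.1608,z)),proj('side',(.5123,.1608,z+.02)))
for z in (.067,.06,.05,.036): print('screw',z,proj('side',(.512,.1625,z)))
E
```

```text
cols [236 237 238 239 240 241 242 243 244 245 246 247 248 249 250 251 252 253 254 255]
126 [131 133 143 152 167 170 157 128 114 123 170 206 222 222 228 239 224 201 186 180]
127 [201 202 205 211 223 222 207 171 151 155 204 231 235 232 224 231 235 239 227 205]
128 [236 236 237 235 235 232 217 177 155 162 215 237 240 238 221 204 222 242 235 223]
129 [239 244 246 245 242 237 224 178 155 165 229 250 252 253 239 196 191 206 209 215]
130 [244 251 253 253 251 249 243 194 154 170 240 255 255 255 252 208 182 188 190 196]
131 [248 253 255 254 253 252 249 204 159 165 230 255 255 255 254 211 184 188 191 191]
132 [249 250 252 252 251 248 241 205 181 174 206 248 255 255 254 210 183 188 190 189]
133 [248 230 216 214 229 239 235 215 204 193 192 225 254 255 254 212 185 188 190 192]
134 [252 230 186 175 198 226 229 220 214 202 191 207 248 255 254 210 183 188 191 190]
135 [255 254 235 215 194 200 213 207 204 192 181 182 239 255 254 209 184 188 192 190]
136 [255 255 255 255 233 184 179 182 182 172 158 159 232 255 254 211 183 188 189 189]
137 [255 255 255 255 252 190 164 165 163 159 147 149 226 255 253 20
[... 1437 characters left out ...]
08 210 237 255 255 255 255 249 241 233 226]
155 [235 233 232 231 237 253 255 254 232 211 199 207 228 231 224 213 192 178 168 174]
156 [235 234 232 232 231 230 226 218 191 170 161 166 188 195 199 200 198 196 195 202]
157 [234 233 232 232 231 226 211 193 162 147 144 156 183 198 222 228 227 227 227 228]
158 [233 232 232 232 233 230 228 222 177 149 146 151 158 184 225 232 232 229 229 233]
159 [234 232 231 231 232 232 232 231 204 161 147 146 155 192 225 233 233 231 231 233]
socket mouth [244.26475123 139.38741931] [244.19084619 134.13794439]
screw 0.067 [244.22363535 143.53781123]
screw 0.06 [244.24895821 145.30682229]
screw 0.05 [244.28476725 147.80838034]
screw 0.036 [244.33418886 151.26088973]
```

```bash
python3 - <<'E'
from h import *
a=cv2.imread('pics/side0.png');b=cv2.imread('pics/top0.png')
def f(n,im,x,y,w=25):
    o=cv2.resize(im[y:y+w,x:x+w],(400,400),interpolation=cv2.INTER_CUBIC); s=400/w
    g=o.astype(float); o=np.clip((g-100)*1.6,0,255).astype(np.uint8)
    q=lambda X:tuple(np.round((proj(n,X)-(x,y)+.5)*s).astype(int).tolist())
    for z in(.067,.06):
        P=np.array([q((.512+.0085*np.cos(k),.1625+.0085*np.sin(k),z)) for k in np.linspace(0,6.28,24)])
        cv2.polylines(o,[P],True,(0,0,255) if z>.065 else (0,200,0),1)
    for u in(0,.182): pass
    c,s_=np.cos(.182),np.sin(.182)
    for m in((50,-50),(-50,50),(50,50)):
        P=np.array([q((.552+(c*m[0]-s_*m[1])/1e3+.0085*np.cos(k),.2206+(s_*m[0]+c*m[1])/1e3+.0085*np.sin(k),.045)) for k in np.linspace(0,6.28,24)])
        cv2.polylines(o,[P],True,(255,0,0),1)
    return o
cv2.imwrite('pics/z3.png',np.hstack([f('side',a,234,132,50),f('top',b,138,182,50)]))
np.set_printoptions(linewidth=200)
g=cv2.cvtColor(b,cv2.COLOR_BGR2GRAY);print(np.arange(176,196))
for r in range(203,222):print(r,g[r,176:196])
E
```

```text
[176 177 178 179 180 181 182 183 184 185 186 187 188 189 190 191 192 193 194 195]
203 [168 169 166 170 175 184 195 222 234 237 230 191 142 137 151 160 160 159 157 155]
204 [168 174 179 187 203 212 224 233 238 240 236 218 159 141 151 159 157 157 159 160]
205 [181 192 206 221 230 235 236 240 239 240 239 227 179 148 153 158 161 160 163 165]
206 [213 222 230 235 238 241 239 239 239 240 241 233 204 159 147 157 158 159 160 156]
207 [234 235 239 239 240 239 240 238 240 239 238 237 217 165 141 152 155 149 140 144]
208 [240 240 240 239 239 238 232 229 228 230 232 233 222 176 142 140 145 137 122 123]
209 [240 240 241 239 238 231 222 217 214 216 212 216 210 176 137 128 130 124 111 114]
210 [240 240 241 238 233 225 217 209 209 202 196 188 184 161 140 118 115 110 111 107]
211 [240 238 238 236 228 222 216 212 210 208 196 180 167 152 135 120 114 111 108 108]
212 [239 238 237 234 230 224 219 218 217 210 195 172 156 146 144 130 115 108 109 106]
213 [237 238 238 234 230 225 221 222 217 206 181 151 144 148 150 141 119 112 110 118]
214 [237 237 238 236 232 221 218 211 203 187 155 141 150 159 161 151 128 113 117 127]
215 [239 238 238 240 234 225 208 201 189 168 154 160 174 182 187 179 147 121 131 144]
216 [239 238 239 239 237 226 211 200 187 173 176 187 196 202 215 205 172 134 139 154]
217 [240 240 240 240 238 233 224 213 202 198 196 203 208 216 224 218 177 147 150 154]
218 [239 240 240 239 240 237 230 222 213 211 206 205 207 205 204 196 171 161 156 163]
219 [239 239 238 239 239 239 235 229 220 210 202 196 188 175 169 171 162 156 160 163]
220 [239 239 238 237 237 234 230 223 206 198 183 175 168 159 155 158 161 161 162 160]
221 [238 236 234 234 230 224 211 197 177 169 164 161 161 158 159 163 159 159 157 159]
```

View pics/z3.png

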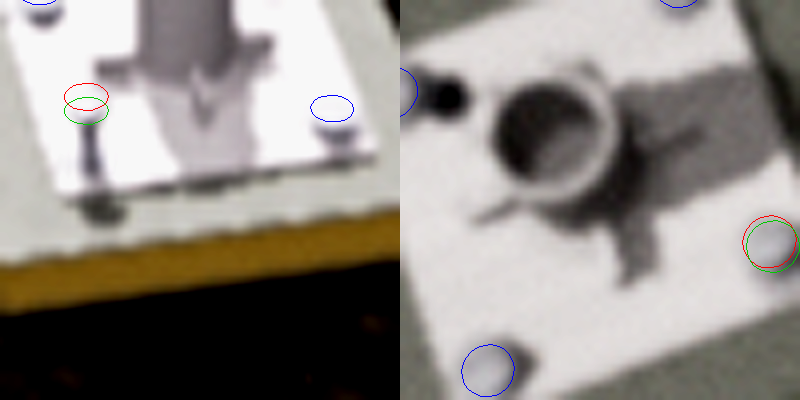

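The overlay shows the predicted head circles sitting on the heads within about 0.4 px, around 1 mm. I'll take the screw as (0.5125, 0.162) and come down gently.

arm_command --motion '[{"dp":[0.3,1.2,-5],"dr":[0,0,0]},{"dp":[0,0,-5],"dr":[0,0,0]},{"dp":[0,0,-3],"dr":[0,0,0]},{"dp":[0,0,0],"dr":[0,0,0]}]'

```text
t: 6.78
ee_pos: [0.5128, 0.1621, 0.1535]
orientation: [-0.381, 0.925, 0.0, -0.0]
wrist_force: [-0.9, -0.7, -1.6]
width: 0.03
gripper_force: 109.0
```

```bash
python3 st.py
```

```text
t 6.775 q [ 0.367  0.592 -0.962  1.9    0.59   0.964  1.483] ee [512.77 162.09 153.5 ] yawY 2.3529 tilt [-0.0005 -0.0001] F [-0.94 -0.73 -1.64] T [ 0.026 -0.063 -0.007] w 0.03 109.01655793190002
```

arm_command --motion '[{"dp":[0,0,-1],"dr":[0,0,0]},{"dp":[0,0,-1],"dr":[0,0,0]},{"dp":[0,0,-1],"dr":[0,0,0]},{"dp":[0,0,0],"dr":[0,0,0]}]'

```text
t: 7.28
ee_pos: [0.5129, 0.1621, 0.1507]
orientation: [-0.381, 0.925, 0.0, -0.0]
wrist_force: [0.2, 0.8, -1.6]
width: 0.0297
gripper_force: 109.0
```

```bash
python3 st.py
```

```text
t 7.275 q [ 0.364  0.595 -0.958  1.902  0.594  0.959  1.48 ] ee [512.89 162.14 150.71] yawY 2.3529 tilt [-0.0002  0.    ] F [ 0.19  0.84 -1.65] T [-0.014 -0.039  0.012] w 0.0297 109.01653289794922
```

arm_command --motion '[{"dp":[0,0,-0.7],"dr":[0,0,0]},{"dp":[0,0,-0.7],"dr":[0,0,0]},{"dp":[0,0,0],"dr":[0,0,0]}]'

```text
t: 7.65
ee_pos: [0.513, 0.1622, 0.1494]
orientation: [-0.381, 0.924, 0.0, 0.0]
wrist_force: [0.9, -0.5, -0.8]
width: 0.0303
gripper_force: 109.0
```

arm_command --motion '[{"dp":[0,0,-0.7],"dr":[0,0,0]},{"dp":[0,0,-0.7],"dr":[0,0,0]},{"dp":[0,0,0],"dr":[0,0,0]}]'

```text
t: 8.02
ee_pos: [0.513, 0.1627, 0.1482]
orientation: [-0.381, 0.924, 0.0, 0.0]
wrist_force: [-0.4, 0.4, -0.0]
width: 0.0301
gripper_force: 109.0
```

```bash
python3 st.py
```

```text
t 8.025 q [ 0.361  0.598 -0.955  1.904  0.598  0.954  1.476] ee [513.04 162.66 148.18] yawY 2.3531 tilt [0.0005 0.001 ] F [-0.43  0.39 -0.05] T [ 0.308  0.045 -0.003] w 0.0301 109.04764294624329
```

arm_command --motion '[{"dp":[0,0,-0.6],"dr":[0,0,0]},{"dp":[0,0,0],"dr":[0,0,0]},{"dp":[0,0,0],"dr":[0,0,0]}]'

```text
t: 8.4
ee_pos: [0.513, 0.1627, 0.1476]
orientation: [-0.381, 0.924, 0.0, 0.0]
wrist_force: [-0.2, 2.3, 2.0]
width: 0.0301
gripper_force: 109.3
```

```bash
python3 st.py
```

```text
t 8.4 q [ 0.36   0.599 -0.955  1.904  0.599  0.953  1.476] ee [513.   162.68 147.59] yawY 2.3532 tilt [0.0004 0.0009] F [-0.2   2.26  1.97] T [0.603 0.236 0.029] w 0.0301 109.26275253295898
```

arm_command --motion '[{"dp":[0,0,-0.6],"dr":[0,0,0]},{"dp":[0,0,0],"dr":[0,0,0]},{"dp":[0,0,0],"dr":[0,0,0]}]'

```text
t: 8.78
ee_pos: [0.5131, 0.1628, 0.1473]
orientation: [-0.381, 0.924, 0.0, 0.0]
wrist_force: [-1.1, 2.8, 6.3]
width: 0.0303
gripper_force: 109.7
```

```bash
python3 st.py
```

```text
t 8.775 q [ 0.36   0.6   -0.954  1.904  0.6    0.953  1.475] ee [513.1  162.78 147.28] yawY 2.3532 tilt [0.0007 0.0009] F [-1.13  2.84  6.25] T [ 0.732  0.406 -0.038] w 0.0303 109.72387790679932
```

arm_command --motion '[{"dp":[0,0.4,0],"dr":[0,0,0]},{"dp":[0,0.4,0],"dr":[0,0,0]},{"dp":[0,0,0],"dr":[0,0,0]}]'

```text
t: 9.15
ee_pos: [0.5132, 0.1631, 0.1472]
orientation: [-0.381, 0.924, -0.0, 0.0]
wrist_force: [-0.7, 1.0, 6.1]
width: 0.0296
gripper_force: 109.7
```

```bash
python3 st.py
```

```text
t 9.15 q [ 0.358  0.6   -0.953  1.904  0.6    0.953  1.474] ee [513.15 163.08 147.23] yawY 2.353 tilt [ 0.0006 -0.0001] F [-0.67  1.02  6.07] T [ 0.381  0.342 -0.027] w 0.0296 109.72411751747131
```

arm_command --motion '[{"dp":[0,0,0],"dr":[0,0,-0.06]},{"dp":[0,0,0],"dr":[0,0,-0.06]},{"dp":[0,0,0],"dr":[0,0,-0.06]},{"dp":[0,0,0],"dr":[0,0,-0.06]},{"dp":[0,0,0],"dr":[0,0,0]}]'

```text
t: 9.78
ee_pos: [0.513, 0.1631, 0.1469]
orientation: [-0.268, 0.963, -0.0, 0.0]
wrist_force: [-1.7, 1.2, 3.0]
width: 0.0298
gripper_force: 109.7
```

```bash
python3 st.py
```

```text
t 9.775 q [ 0.323  0.574 -0.899  1.906  0.557  0.933  1.269] ee [513.02 163.12 146.94] yawY 2.1136 tilt [0.0004 0.0001] F [-1.67  1.2   3.03] T [ 0.586  0.248 -0.085] w 0.0298 109.72530126571655
```

arm_command --motion '[{"dp":[-0.3,0.2,-0.3],"dr":[0,0,-0.06]},{"dp":[0,0,-0.3],"dr":[0,0,-0.06]},{"dp":[0,0,0],"dr":[0,0,-0.06]},{"dp":[0,0,0],"dr":[0,0,0]}]'

```text
t: 10.28
ee_pos: [0.5128, 0.1631, 0.146]
orientation: [-0.181, 0.984, -0.0, 0.0]
wrist_force: [-0.9, 1.9, -0.2]
width: 0.0297
gripper_force: 109.7
```

```bash
python3 st.py
```

```text
t 10.275 q [ 0.295  0.557 -0.857  1.909  0.527  0.917  1.114] ee [512.75 163.07 145.98] yawY 1.9345 tilt [0.0002 0.    ] F [-0.91  1.88 -0.22] T [ 0.569 -0.126 -0.02 ] w 0.0297 109.66546297073364
```

arm_command --motion '[{"dp":[0,0,0],"dr":[0,0,-0.06]},{"dp":[0,0,0],"dr":[0,0,-0.06]},{"dp":[0,0,0],"dr":[0,0,-0.06]},{"dp":[0,0,0],"dr":[0,0,0]}]'

```text
t: 10.78
ee_pos: [0.5126, 0.1628, 0.1458]
orientation: [-0.092, 0.996, -0.0, -0.0]
wrist_force: [0.9, 1.4, -1.7]
width: 0.0299
gripper_force: 109.4
```

```bash
python3 st.py
```

```text
t 10.775 q [ 0.267  0.54  -0.815  1.911  0.496  0.905  0.96 ] ee [512.58 162.83 145.77] yawY 1.755 tilt [-0.0003 -0.0004] F [ 0.92  1.39 -1.68] T [ 0.458 -0.24  -0.045] w 0.0299 109.41887497901917
```

arm_command --motion '[{"dp":[0,0,-0.8],"dr":[0,0,0]},{"dp":[0,0,-0.8],"dr":[0,0,0]},{"dp":[0,0,0],"dr":[0,0,0]}]'

```text
t: 11.15
ee_pos: [0.5126, 0.1629, 0.1444]
orientation: [-0.091, 0.996, -0.0, -0.0]
wrist_force: [1.1, 0.6, -2.0]
width: 0.0297
gripper_force: 109.4
```

```bash
python3 st.py
```

```text
t 11.15 q [ 0.265  0.542 -0.814  1.911  0.498  0.902  0.957] ee [512.61 162.89 144.39] yawY 1.7533 tilt [-0.0003 -0.0002] F [ 1.05  0.63 -2.05] T [ 0.263 -0.322  0.015] w 0.0297 109.40444111824036
```

arm_command --motion '[{"dp":[0,0,-0.8],"dr":[0,0,0]},{"dp":[0,0,-0.4],"dr":[0,0,0]},{"dp":[0,0,0],"dr":[0,0,0]}]'

```text
t: 11.52
ee_pos: [0.5126, 0.163, 0.1433]
orientation: [-0.091, 0.996, -0.0, -0.0]
wrist_force: [0.7, -0.2, -2.6]
width: 0.0302
gripper_force: 109.4
```

```bash
python3 st.py
```

```text
t 11.525 q [ 0.264  0.543 -0.813  1.912  0.499  0.9    0.955] ee [512.62 163.   143.3 ] yawY 1.753 tilt [-0.0001 -0.0002] F [ 0.66 -0.16 -2.56] T [ 0.141 -0.304  0.034] w 0.0302 109.38977837562561
```

arm_command --motion '[{"dp":[0,0,-0.5],"dr":[0,0,0]},{"dp":[0,0,-0.5],"dr":[0,0,0]},{"dp":[0,0,0],"dr":[0,0,0]}]'

```text
t: 11.9
ee_pos: [0.5127, 0.1632, 0.1426]
orientation: [-0.091, 0.996, -0.0, 0.0]
wrist_force: [0.4, -0.2, 1.0]
width: 0.0299
gripper_force: 109.4
```

```bash
python3 st.py
```

```text
t 11.9 q [ 0.263  0.544 -0.812  1.913  0.501  0.899  0.954] ee [512.7  163.16 142.56] yawY 1.7529 tilt [ 0.0002 -0.0001] F [ 0.41 -0.18  1.04] T [ 0.046 -0.088  0.007] w 0.0299 109.37690019607544
```

arm_command --motion '[{"dp":[0,0,-0.5],"dr":[0,0,0]},{"dp":[0,0,-0.5],"dr":[0,0,0]},{"dp":[0,0,0],"dr":[0,0,0]}]'

```text
t: 12.28
ee_pos: [0.513, 0.1633, 0.1425]
orientation: [-0.091, 0.996, -0.0, 0.001]
wrist_force: [-1.4, -0.6, 8.1]
width: 0.0303
gripper_force: 109.8
```

```bash
python3 st.py
```

```text
t 12.275 q [ 0.262  0.544 -0.811  1.912  0.502  0.898  0.953] ee [513.02 163.3  142.47] yawY 1.7529 tilt [ 0.001  -0.0005] F [-1.38 -0.65  8.11] T [-0.33   0.39  -0.043] w 0.0303 109.84971284866333
```

arm_command --motion '[{"dp":[0,0,-0.6],"dr":[0,0,0]},{"dp":[0,0,-0.6],"dr":[0,0,0]},{"dp":[0,0,0],"dr":[0,0,0]}]'

```text
t: 12.65
ee_pos: [0.5133, 0.1635, 0.1422]
orientation: [-0.091, 0.996, -0.001, 0.001]
wrist_force: [-2.2, -1.9, 16.1]
width: 0.03
gripper_force: 110.6
```

```bash
python3 st.py
```

```text
t 12.65 q [ 0.261  0.545 -0.811  1.912  0.503  0.898  0.952] ee [513.3  163.47 142.18] yawY 1.7529 tilt [ 0.0019 -0.0009] F [-2.24 -1.9  16.09] T [-0.452  0.835 -0.003] w 0.03 110.62335848808289
```

arm_command --motion '[{"dp":[0,0,-0.05],"dr":[0,0,-0.12]},{"dp":[0,0,-0.1],"dr":[0,0,-0.12]},{"dp":[0,0,-0.1],"dr":[0,0,-0.12]},{"dp":[0,0,0],"dr":[0,0,0]}]'

```text
t: 13.15
ee_pos: [0.5135, 0.1636, 0.1421]
orientation: [0.089, 0.996, -0.0, 0.001]
wrist_force: [-2.6, -1.9, 15.4]
width: 0.03
gripper_force: 110.6
```

```bash
python3 st.py
```

```text
t 13.15 q [ 0.201  0.514 -0.726  1.916  0.443  0.874  0.641] ee [513.49 163.57 142.09] yawY 1.3924 tilt [ 0.0027 -0.0009] F [-2.58 -1.9  15.36] T [-0.472  0.788  0.039] w 0.03 110.55981874465942
```

arm_command --motion '[{"dp":[0,0,-0.1],"dr":[0,0,-0.12]},{"dp":[0,0,-0.1],"dr":[0,0,-0.12]},{"dp":[0,0,0],"dr":[0,0,0]}]'

```text
t: 13.52
ee_pos: [0.5135, 0.1635, 0.1419]
orientation: [0.208, 0.978, -0.0, 0.001]
wrist_force: [-2.1, -1.3, 15.5]
width: 0.0302
gripper_force: 110.6
```

```bash
python3 st.py
```

```text
t 13.525 q [ 0.16   0.497 -0.67   1.918  0.404  0.861  0.433] ee [513.47 163.48 141.9 ] yawY 1.1523 tilt [ 0.0025 -0.001 ] F [-2.09 -1.31 15.55] T [-0.501  0.784 -0.045] w 0.0302 110.58274984359741
```

arm_command --motion '[{"dp":[0,0,-0.1],"dr":[0,0,-0.12]},{"dp":[0,0,-0.1],"dr":[0,0,-0.12]},{"dp":[0,0,0],"dr":[0,0,0]}]'

```text
t: 13.9
ee_pos: [0.5134, 0.1634, 0.1417]
orientation: [0.323, 0.946, -0.0, 0.001]
wrist_force: [-3.1, -1.7, 16.1]
width: 0.0301
gripper_force: 110.6
```

```bash
python3 st.py
```

```text
t 13.9 q [ 0.119  0.481 -0.615  1.921  0.366  0.85   0.225] ee [513.43 163.44 141.72] yawY 0.9123 tilt [ 0.0024 -0.001 ] F [-3.06 -1.66 16.12] T [-0.566  0.84   0.022] w 0.0301 110.64006686210632
```

arm_command --motion '[{"dp":[-0.2,0,-0.12],"dr":[0,0,-0.15]},{"dp":[-0.2,0,-0.12],"dr":[0,0,-0.15]},{"dp":[0,0,-0.12],"dr":[0,0,-0.15]},{"dp":[0,0,-0.12],"dr":[0,0,-0.15]},{"dp":[0,0,-0.12],"dr":[0,0,-0.15]}]'

```text
t: 14.52
ee_pos: [0.5132, 0.1635, 0.1411]
orientation: [0.649, 0.761, 0.001, 0.001]
wrist_force: [-3.0, -0.9, 14.1]
width: 0.0298
gripper_force: 110.7
```

```bash
python3 st.py
```

```text
t 14.525 q [-0.015  0.442 -0.442  1.931  0.255  0.821 -0.435] ee [513.21 163.47 141.15] yawY 0.1587 tilt [ 0.0026 -0.0004] F [-2.95 -0.9  14.11] T [-0.441  0.76   0.097] w 0.0298 110.67258954048157
```

arm_command --motion '[{"dp":[0,0,-0.12],"dr":[0,0,-0.15]},{"dp":[0,0,-0.12],"dr":[0,0,-0.15]},{"dp":[0,0,-0.12],"dr":[0,0,-0.15]},{"dp":[0,0,-0.12],"dr":[0,0,-0.15]},{"dp":[0,0,-0.12],"dr":[0,0,-0.15]}]'

```text
t: 15.15
ee_pos: [0.5133, 0.1634, 0.1406]
orientation: [0.882, 0.47, 0.001, 0.001]
wrist_force: [-2.1, -1.6, 14.8]
width: 0.0306
gripper_force: 110.6
```

```bash
python3 st.py
```

```text
t 15.15 q [-0.15   0.417 -0.272  1.94   0.153  0.802 -1.098] ee [513.31 163.43 140.58] yawY -0.5913 tilt [ 0.0028 -0.    ] F [-2.09 -1.6  14.84] T [-0.483  0.668  0.178] w 0.0306 110.64643263816833
```

arm_command --motion '[{"dp":[0,0,-0.16],"dr":[0,0,-0.15]},{"dp":[0,0,-0.14],"dr":[0,0,-0.15]},{"dp":[0,0,-0.12],"dr":[0,0,-0.15]},{"dp":[0,0,-0.12],"dr":[0,0,-0.15]},{"dp":[0,0,-0.12],"dr":[0,0,-0.15]}]'

```text
t: 15.78
ee_pos: [0.5133, 0.1632, 0.1399]
orientation: [0.993, 0.114, 0.001, 0.0]
wrist_force: [-2.9, -1.6, 14.9]
width: 0.0297
gripper_force: 110.7
```

```bash
python3 st.py
```

```text
t 15.775 q [-0.286  0.403 -0.104  1.949  0.058  0.79  -1.764] ee [513.31 163.22 139.93] yawY -1.3413 tilt [0.0025 0.    ] F [-2.88 -1.6  14.95] T [-0.626  0.697  0.186] w 0.0297 110.66271901130676
```

arm_command --motion '[{"dp":[0,0,-0.12],"dr":[0,0,-0.15]},{"dp":[0,0,-0.12],"dr":[0,0,-0.15]},{"dp":[0,0,-0.12],"dr":[0,0,-0.15]},{"dp":[0,0,-0.12],"dr":[0,0,-0.15]},{"dp":[0,0,-0.12],"dr":[0,0,-0.15]}]'

```text
t: 16.4
ee_pos: [0.5131, 0.1631, 0.1393]
orientation: [0.966, -0.257, 0.001, -0.0]
wrist_force: [-3.3, -2.8, 15.5]
width: 0.0299
gripper_force: 110.7
```

```bash
python3 st.py
```

```text
t 16.4 q [-0.422  0.397  0.064  1.959 -0.034  0.785 -2.43 ] ee [513.13 163.14 139.33] yawY -2.0914 tilt [0.0019 0.0003] F [-3.28 -2.85 15.52] T [-0.653  0.942  0.171] w 0.0299 110.71683168411255
```

Driving is steady: about 0.6 mm for every 0.75 rad. Joint 7 is nearing its limit, so I'll relax, let go, swing back half a turn and grip again.

arm_command --motion '[{"dp":[0,0,0.8],"dr":[0,0,0.04]},{"dp":[0,0,0.8],"dr":[0,0,0]},{"dp":[0,0,0],"dr":[0,0,0]}]'

```text
t: 16.77
ee_pos: [0.5128, 0.1632, 0.1394]
orientation: [0.972, -0.236, 0.001, -0.0]
wrist_force: [0.6, -0.7, 7.7]
width: 0.03
gripper_force: 109.8
```

```bash
python3 st.py
```

```text
t 16.775 q [-0.414  0.397  0.054  1.959 -0.029  0.786 -2.391] ee [512.78 163.19 139.4 ] yawY -2.0472 tilt [0.0011 0.0003] F [ 0.58 -0.72  7.74] T [-0.189  0.047  0.026] w 0.03 109.75377202033997
```

arm_command --motion '[{"dp":[0,0,0],"dr":[0,0,0]},{"dp":[0,0,0],"dr":[0,0,0]},{"dp":[0,0,0],"dr":[0,0,0]}]' --grip 65

```text
t: 17.15
ee_pos: [0.512, 0.1631, 0.1383]
orientation: [0.972, -0.236, -0.0, 0.0]
wrist_force: [-0.7, 0.4, 0.1]
width: 0.0649
gripper_force: 0.0
```

```bash
python3 st.py
```

```text
t 17.15 q [-0.415  0.398  0.054  1.96  -0.03   0.785 -2.391] ee [511.95 163.12 138.29] yawY -2.047 tilt [-0.0008 -0.0002] F [-0.72  0.41  0.11] T [-0.026 -0.024 -0.007] w 0.0649 0.0
```

arm_command --motion '[{"dp":[0.8,0,1],"dr":[0,0,0.184]},{"dp":[0,0,0],"dr":[0,0,0.184]},{"dp":[0,0,0],"dr":[0,0,0.184]},{"dp":[0,0,0],"dr":[0,0,0.184]},{"dp":[0,0,0],"dr":[0,0,0.184]}]'

```text
t: 17.77
ee_pos: [0.5129, 0.1631, 0.1395]
orientation: [0.975, 0.223, -0.0, 0.0]
wrist_force: [0.2, 1.1, 0.2]
width: 0.065
gripper_force: 0.0
```

arm_command --motion '[{"dp":[0,0,0],"dr":[0,0,0.184]},{"dp":[0,0,0],"dr":[0,0,0.184]},{"dp":[0,0,0],"dr":[0,0,0.184]},{"dp":[0,0,0],"dr":[0,0,0.184]},{"dp":[0,0,0],"dr":[0,0,0.184]}]'

```text
t: 18.4
ee_pos: [0.5129, 0.1631, 0.1395]
orientation: [0.775, 0.633, -0.0, -0.0]
wrist_force: [0.4, -0.4, -0.2]
width: 0.0649
gripper_force: 0.0
```

arm_command --motion '[{"dp":[0,0,0],"dr":[0,0,0.184]},{"dp":[0,0,0],"dr":[0,0,0.184]},{"dp":[0,0,0],"dr":[0,0,0.184]},{"dp":[0,0,0],"dr":[0,0,0.184]},{"dp":[0,0,0],"dr":[0,0,0.184]}]'

```text
t: 19.02
ee_pos: [0.5129, 0.163, 0.1395]
orientation: [0.413, 0.911, -0.0, -0.0]
wrist_force: [-0.2, 0.1, -0.3]
width: 0.065
gripper_force: 0.0
```

arm_command --motion '[{"dp":[0,0,0],"dr":[0,0,0.184]},{"dp":[0,0,0],"dr":[0,0,0.184]},{"dp":[0,0,0],"dr":[0,0,0]}]'

```text
t: 19.4
ee_pos: [0.5129, 0.1629, 0.1394]
orientation: [0.244, 0.97, 0.0, -0.0]
wrist_force: [0.5, -0.6, -0.1]
width: 0.0651
gripper_force: 0.0
```

```bash
python3 st.py
```

```text
t 19.4 q [ 0.145  0.494 -0.647  1.921  0.388  0.854  0.373] ee [512.92 162.94 139.36] yawY 1.0785 tilt [-0.0008  0.0004] F [ 0.55 -0.6  -0.06] T [0.02  0.028 0.027] w 0.0651 0.0
```

arm_command --motion '[{"dp":[0,0,0],"dr":[0,0,0]},{"dp":[0,0,0],"dr":[0,0,0]},{"dp":[0,0,0],"dr":[0,0,0]},{"dp":[0,0,0],"dr":[0,0,0]}]' --grip 25 --squeeze 110

```text
t: 19.9
ee_pos: [0.5132, 0.1632, 0.14]
orientation: [0.243, 0.97, 0.0, 0.0]
wrist_force: [-0.1, -1.4, 4.4]
width: 0.03
gripper_force: 108.3
```

```bash
python3 st.py
```

```text
t 19.9 q [ 0.144  0.493 -0.647  1.92   0.388  0.854  0.375] ee [513.18 163.25 140.  ] yawY 1.0806 tilt [ 0.0005 -0.0001] F [-0.09 -1.39  4.37] T [-0.094  0.192 -0.032] w 0.03 108.28983306884766
```

arm_command --motion '[{"dp":[0,0,-0.6],"dr":[0,0,0]},{"dp":[0,0,-0.3],"dr":[0,0,0]},{"dp":[0,0,0],"dr":[0,0,0]}]'

```text
t: 20.27
ee_pos: [0.5134, 0.1633, 0.1399]
orientation: [0.243, 0.97, -0.0, 0.001]
wrist_force: [-2.0, -1.0, 10.3]
width: 0.0296
gripper_force: 108.3
```

```bash
python3 st.py
```

```text
t 20.275 q [ 0.143  0.493 -0.647  1.92   0.389  0.854  0.374] ee [513.43 163.27 139.94] yawY 1.0806 tilt [ 0.0011 -0.0005] F [-2.   -0.98 10.32] T [-0.408  0.658 -0.062] w 0.0296 108.27276706695557
```

arm_command --motion '[{"dp":[0,0,-0.8],"dr":[0,0,0]},{"dp":[0,0,-0.05],"dr":[0,0,-0.1]},{"dp":[0,0,-0.1],"dr":[0,0,-0.15]},{"dp":[0,0,-0.12],"dr":[0,0,-0.15]},{"dp":[0,0,-0.12],"dr":[0,0,-0.15]}]'

```text
t: 20.9
ee_pos: [0.5134, 0.1633, 0.1395]
orientation: [0.499, 0.867, -0.0, 0.001]
wrist_force: [-2.9, -2.2, 15.7]
width: 0.0301
gripper_force: 109.1
```

```bash
python3 st.py
```

```text
t 20.9 q [ 0.045  0.461 -0.518  1.927  0.305  0.83  -0.11 ] ee [513.42 163.34 139.49] yawY 0.5264 tilt [ 0.0014 -0.0009] F [-2.89 -2.2  15.68] T [-0.576  1.258  0.161] w 0.0301 109.11885738372803
```

arm_command --motion '[{"dp":[0,0,-0.12],"dr":[0,0,-0.15]},{"dp":[0,0,-0.12],"dr":[0,0,-0.15]},{"dp":[0,0,-0.12],"dr":[0,0,-0.15]},{"dp":[0,0,-0.12],"dr":[0,0,-0.15]},{"dp":[0,0,-0.12],"dr":[0,0,-0.15]}]'

```text
t: 21.52
ee_pos: [0.5134, 0.1635, 0.1389]
orientation: [0.782, 0.624, 0.0, 0.001]
wrist_force: [-3.5, -1.1, 14.8]
width: 0.0301
gripper_force: 109.1
```

```bash
python3 st.py
```

```text
t 21.525 q [-0.09   0.43  -0.346  1.936  0.199  0.807 -0.769] ee [513.39 163.52 138.91] yawY -0.2235 tilt [ 0.0013 -0.0003] F [-3.54 -1.1  14.8 ] T [-0.42   1.159  0.231] w 0.0301 109.08117413520813
```

arm_command --motion '[{"dp":[0,0,-0.14],"dr":[0,0,-0.15]},{"dp":[0,0,-0.14],"dr":[0,0,-0.15]},{"dp":[0,0,-0.12],"dr":[0,0,-0.15]},{"dp":[0,0,-0.12],"dr":[0,0,-0.15]},{"dp":[0,0,-0.12],"dr":[0,0,-0.15]}]'

```text
t: 22.15
ee_pos: [0.5136, 0.1635, 0.1383]
orientation: [0.956, 0.294, 0.001, 0.0]
wrist_force: [-3.3, -1.0, 13.3]
width: 0.0301
gripper_force: 109.0
```

```bash
python3 st.py
```

```text
t 22.15 q [-0.226  0.411 -0.177  1.945  0.1    0.792 -1.433] ee [513.62 163.5  138.34] yawY -0.9734 tilt [0.0017 0.0001] F [-3.29 -0.97 13.28] T [-0.404  1.09   0.184] w 0.0301 109.0421462059021
```

arm_command --motion '[{"dp":[0,0,-0.12],"dr":[0,0,-0.15]},{"dp":[0,0,-0.12],"dr":[0,0,-0.15]},{"dp":[0,0,-0.12],"dr":[0,0,-0.15]},{"dp":[0,0,-0.12],"dr":[0,0,-0.15]},{"dp":[0,0,-0.12],"dr":[0,0,-0.15]}]'

```text
t: 22.78
ee_pos: [0.5136, 0.1633, 0.1377]
orientation: [0.997, -0.076, 0.001, -0.0]
wrist_force: [-2.7, -2.5, 15.0]
width: 0.0299
gripper_force: 109.1
```

arm_command --motion '[{"dp":[0,0,-0.12],"dr":[0,0,-0.15]},{"dp":[0,0,-0.12],"dr":[0,0,-0.15]},{"dp":[0,0,-0.12],"dr":[0,0,-0.15]},{"dp":[0,0,0],"dr":[0,0,0]},{"dp":[0,0,0],"dr":[0,0,0]}]'

```text
t: 23.4
ee_pos: [0.5135, 0.1632, 0.1373]
orientation: [0.956, -0.295, 0.0, -0.0]
wrist_force: [-3.2, -3.0, 16.5]
width: 0.0304
gripper_force: 109.1
```

```bash
python3 st.py
```

```text
t 23.4 q [-0.445  0.401  0.092  1.96  -0.051  0.782 -2.493] ee [513.48 163.23 137.32] yawY -2.169 tilt [0.001  0.0002] F [-3.22 -3.02 16.46] T [-0.598  1.203 -0.02 ] w 0.0304 109.14742827415466
```

Total depth comes out at about 5.3 mm for about 6.8 rad of turn. I'll let the strain off and lift.

arm_command --motion '[{"dp":[0,0,0.8],"dr":[0,0,0.04]},{"dp":[-0.3,-0.2,0.8],"dr":[0,0,0.02]},{"dp":[-0.2,0,0.6],"dr":[0,0,0]},{"dp":[0,0,0],"dr":[0,0,0]}]'

```text
t: 23.9
ee_pos: [0.5128, 0.1632, 0.1375]
orientation: [0.964, -0.266, 0.0, -0.0]
wrist_force: [0.6, 2.0, -0.2]
width: 0.0301
gripper_force: 108.8
```

```bash
python3 st.py
```

```text
t 23.9 q [-0.434  0.4    0.078  1.961 -0.043  0.782 -2.44 ] ee [512.82 163.2  137.5 ] yawY -2.1093 tilt [0.0006 0.0003] F [ 0.61  1.95 -0.22] T [ 0.259 -0.267  0.018] w 0.0301 108.8332986831665
```

arm_command --motion '[{"dp":[0,0,0.4],"dr":[0,0,0]},{"dp":[0,0,0.3],"dr":[0,0,0]},{"dp":[0,0,0],"dr":[0,0,0]}]'

```text
t: 24.28
ee_pos: [0.5126, 0.1631, 0.138]
orientation: [0.964, -0.266, -0.0, -0.0]
wrist_force: [1.6, 0.9, -4.5]
width: 0.03
gripper_force: 108.9
```

```bash
python3 st.py
```

```text
t 24.275 q [-0.434  0.399  0.078  1.961 -0.043  0.784 -2.44 ] ee [512.56 163.12 137.96] yawY -2.109 tilt [-0.      0.0001] F [ 1.59  0.89 -4.49] T [ 0.573 -0.639 -0.017] w 0.03 108.85770678520203
```

arm_command --motion '[{"dp":[-0.2,-0.1,0.6],"dr":[0,0,0]},{"dp":[0,0,0.6],"dr":[0,0,0]},{"dp":[0,0,0],"dr":[0,0,0]}]'

```text
t: 24.65
ee_pos: [0.5125, 0.163, 0.1396]
orientation: [0.964, -0.266, 0.0, -0.0]
wrist_force: [2.4, 2.2, -3.1]
width: 0.0299
gripper_force: 108.9
```

```bash
python3 st.py
```

```text
t 24.65 q [-0.434  0.396  0.078  1.96  -0.043  0.787 -2.44 ] ee [512.46 162.96 139.64] yawY -2.1091 tilt [0.0002 0.0002] F [ 2.43  2.18 -3.1 ] T [ 0.622 -0.639  0.007] w 0.0299 108.9369249343872
```

arm_command --motion '[{"dp":[0,0,0.6],"dr":[0,0,0]},{"dp":[0,0,0.6],"dr":[0,0,0]},{"dp":[0,0,0],"dr":[0,0,0]}]'

```text
t: 25.02
ee_pos: [0.5124, 0.1629, 0.1409]
orientation: [0.964, -0.266, 0.0, -0.0]
wrist_force: [1.2, 2.3, -3.0]
width: 0.0299
gripper_force: 109.0
```

```bash
python3 st.py
```

```text
t 25.025 q [-0.434  0.394  0.079  1.959 -0.043  0.789 -2.441] ee [512.43 162.89 140.87] yawY -2.1091 tilt [0.0002 0.0001] F [ 1.2   2.27 -2.96] T [ 0.664 -0.67   0.046] w 0.0299 108.96958708763123
```

arm_command --motion '[{"dp":[0.2,0.3,1],"dr":[0,0,0]},{"dp":[0,0,1],"dr":[0,0,0]},{"dp":[0,0,1],"dr":[0,0,0]},{"dp":[0,0,1],"dr":[0,0,0]},{"dp":[0,0,2],"dr":[0,0,0]}]'

```text
t: 25.65
ee_pos: [0.5121, 0.1628, 0.1466]
orientation: [0.964, -0.266, -0.0, 0.0]
wrist_force: [-0.0, -0.5, -2.0]
width: 0.0303
gripper_force: 109.0
```

```bash
python3 st.py
```

```text
t 25.65 q [-0.435  0.386  0.079  1.955 -0.041  0.803 -2.442] ee [512.14 162.75 146.58] yawY -2.1093 tilt [-0.0011 -0.0006] F [-0.   -0.47 -1.99] T [-0.01   0.031  0.04 ] w 0.0303 109.01960849761963
```

arm_command --motion '[{"dp":[0,0,20],"dr":[0,0,0]},{"dp":[0,0,30],"dr":[0,0,0]},{"dp":[0,0,30],"dr":[0,0,0]},{"dp":[0,-10,5],"dr":[0,0,0.1]},{"dp":[0,-20,0],"dr":[0,0,0.18]}]'

```text
t: 26.28
ee_pos: [0.5126, 0.1337, 0.2326]
orientation: [0.992, -0.125, 0.0, -0.0]
wrist_force: [-0.3, -0.0, -2.6]
width: 0.0302
gripper_force: 109.1
```

```bash
python3 st.py
```

```text
t 26.275 q [-0.365  0.262  0.056  1.9   -0.018  0.979 -2.124] ee [512.57 133.66 232.55] yawY -1.8219 tilt [0.0011 0.0005] F [-0.27 -0.01 -2.58] T [ 0.006 -0.004  0.034] w 0.0302 109.11233425140381
```

arm_command --motion '[{"dp":[1,-38,0],"dr":[0,0,-0.09]},{"dp":[1,-38,0],"dr":[0,0,-0.09]},{"dp":[1,-38,0],"dr":[0,0,-0.09]},{"dp":[1,-38,0],"dr":[0,0,-0.09]},{"dp":[1,-38,0],"dr":[0,0,-0.09]}]'

```text
t: 26.9
ee_pos: [0.5172, -0.0581, 0.2318]
orientation: [0.937, -0.348, -0.0, 0.0]
wrist_force: [0.8, -0.5, -2.1]
width: 0.0302
gripper_force: 109.1
```

```bash
python3 st.py; python3 - <<'E'
from h import *
a=save("side","s4.png");b=save("top","t4.png")
f=lambda im,x,y:cv2.resize(im[y:y+60,x:x+60,::-1],(400,400),interpolation=cv2.INTER_CUBIC)
cv2.imwrite('pics/z4.png',np.hstack([f(a,215,110),f(b,145,180)]))
E
```

```text
t 26.9 q [-0.151  0.246  0.233  1.931 -0.068  0.973 -2.169] ee [517.17 -58.14 231.82] yawY -2.2821 tilt [-0.0003  0.    ] F [ 0.76 -0.5  -2.07] T [-0.018 -0.031 -0.025] w 0.0302 109.08279061317444
```

View pics/z4.png

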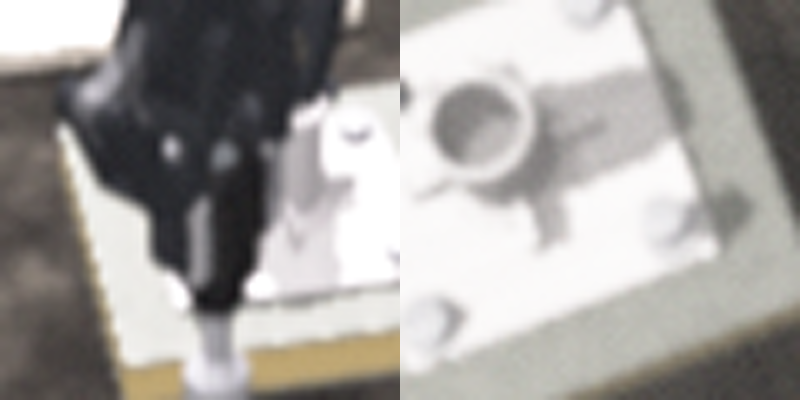

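The picture shows the driver hanging upright in the gripper. The screw still stands at its corner, at about (184,212) in the top view. I'll carry on to the stand.

arm_command --motion '[{"dp":[0.5,-38,0],"dr":[0,0,-0.09]},{"dp":[0.5,-38,0],"dr":[0,0,-0.09]},{"dp":[0.5,-38,0],"dr":[0,0,-0.09]},{"dp":[0.5,-38,0],"dr":[0,0,-0.09]},{"dp":[0.3,-32,0],"dr":[0,0,-0.08]}]'

```text
t: 27.62
ee_pos: [0.5198, -0.2418, 0.2317]
orientation: [0.839, -0.544, -0.0, -0.0]
wrist_force: [0.2, 0.2, -1.9]
width: 0.0303
gripper_force: 109.3
```

arm_command --motion '[{"dp":[0,0,-20],"dr":[0,0,0]},{"dp":[0,0,-30],"dr":[0,0,0]},{"dp":[0,0,-20],"dr":[0,0,0]},{"dp":[0,0,-10],"dr":[0,0,0]},{"dp":[0,0,0],"dr":[0,0,0]}]'

```text
t: 28.25
ee_pos: [0.5197, -0.2406, 0.1513]
orientation: [0.84, -0.543, -0.001, 0.0]
wrist_force: [0.2, 0.0, -1.3]
width: 0.0301
gripper_force: 109.3
```

```bash
python3 st.py; python3 - <<'E'
from h import *
a=save("side","s5.png");b=save("top","t5.png")
f=lambda im,x,y:cv2.resize(im[y:y+60,x:x+60,::-1],(400,400),interpolation=cv2.INTER_CUBIC)
A=f(a,222,220);B=f(b,305,145)
for n,im,o in(("side",A,(222,220)),("top",B,(305,145))):
    for c,r,z,col in((( .5185,-.242),.0145,.038,(0,0,255)),):
        P=np.array([((proj(n,(c[0]+r*np.cos(k),c[1]+r*np.sin(k),z))-o+.5)*400/60) for k in np.linspace(0,6.28,24)]).round().astype(np.int32)
        cv2.polylines(im,[P],True,col,1)
cv2.imwrite('pics/z5.png',np.hstack([A,B]))
E
```

```text
t 28.25 q [ 0.088  0.446  0.366  1.883 -0.207  0.851 -2.161] ee [ 519.72 -240.62  151.27] yawY -2.719 tilt [-0.0012  0.0005] F [ 0.21  0.05 -1.3 ] T [ 0.     0.012 -0.034] w 0.0301 109.27169680595398
```

View pics/z5.png

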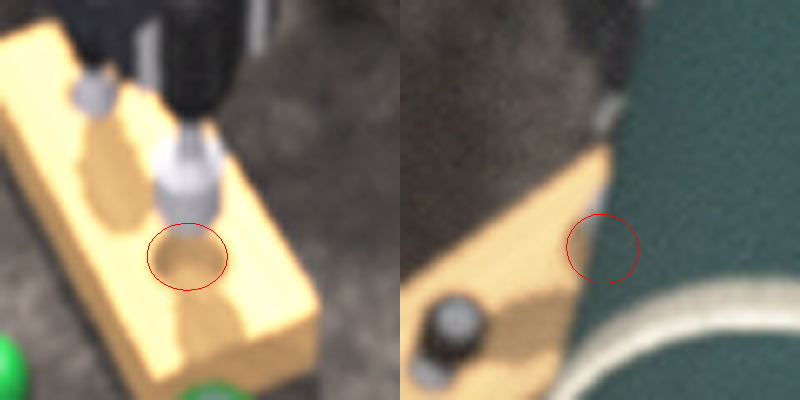

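The side view shows the socket just above its hole, at about crop (190,255), and the hole matches the predicted red circle. The small driver is undisturbed.

arm_command --motion '[{"dp":[0.3,-1.2,-10],"dr":[0,0,0]},{"dp":[0,0,-10],"dr":[0,0,0]},{"dp":[0,0,-8],"dr":[0,0,0]},{"dp":[0,0,-4],"dr":[0,0,0]},{"dp":[0,0,0],"dr":[0,0,0]}]'

```text
t: 28.98
ee_pos: [0.5199, -0.242, 0.1193]
orientation: [0.84, -0.543, -0.0, 0.0]
wrist_force: [0.5, 0.4, -1.0]
width: 0.0302
gripper_force: 109.3
```

```bash
python3 st.py
```

```text
t 28.975 q [ 0.104  0.492  0.35   1.9   -0.23   0.789 -2.139] ee [ 519.95 -242.    119.28] yawY -2.7191 tilt [-0.0008  0.0002] F [ 0.46  0.36 -1.  ] T [-0.042  0.032 -0.02 ] w 0.0302 109.27208662033081
```

arm_command --motion '[{"dp":[0,0,-2],"dr":[0,0,0]},{"dp":[0,0,-2],"dr":[0,0,0]},{"dp":[0,0,0],"dr":[0,0,0]}]'

```text
t: 29.35
ee_pos: [0.5201, -0.242, 0.1156]
orientation: [0.84, -0.543, -0.0, 0.0]
wrist_force: [0.0, 0.3, -2.1]
width: 0.03
gripper_force: 109.3
```

```bash
python3 st.py
```

```text
t 29.35 q [ 0.106  0.497  0.348  1.902 -0.233  0.782 -2.137] ee [ 520.11 -242.    115.65] yawY -2.719 tilt [-0.0001  0.0001] F [ 0.01  0.33 -2.09] T [-0.067  0.008  0.012] w 0.03 109.27193284034729
```

arm_command --motion '[{"dp":[0,0,-2],"dr":[0,0,0]},{"dp":[0,0,-2],"dr":[0,0,0]},{"dp":[0,0,0],"dr":[0,0,0]}]'

```text
t: 29.72
ee_pos: [0.52, -0.242, 0.1115]
orientation: [0.84, -0.543, -0.0, 0.0]
wrist_force: [-0.8, -0.7, -2.3]
width: 0.0302
gripper_force: 109.3
```

```bash
python3 st.py
```

```text
t 29.725 q [ 0.108  0.504  0.346  1.904 -0.236  0.774 -2.135] ee [ 520.   -241.98  111.46] yawY -2.7191 tilt [-0.0005  0.0002] F [-0.8  -0.65 -2.26] T [-0.039  0.002 -0.019] w 0.0302 109.27178621292114
```

Entering freely. I'll go on to about 1 mm above the floor (TCP 95.5), then release.

arm_command --motion '[{"dp":[0,0,-4],"dr":[0,0,0]},{"dp":[0,0,-4],"dr":[0,0,0]},{"dp":[0,0,-4],"dr":[0,0,0]},{"dp":[0,0,-4],"dr":[0,0,0]},{"dp":[0,0,0],"dr":[0,0,0]}]'

```text
t: 30.35
ee_pos: [0.52, -0.242, 0.0953]
orientation: [0.84, -0.543, -0.0, 0.0]
wrist_force: [-0.1, -0.0, -2.0]
width: 0.0297
gripper_force: 109.3
```

```bash
python3 st.py
```

```text
t 30.35 q [ 0.116  0.528  0.337  1.911 -0.248  0.744 -2.125] ee [ 519.98 -242.01   95.32] yawY -2.7191 tilt [-0.0006  0.0002] F [-0.11 -0.04 -1.96] T [-0.016  0.023 -0.062] w 0.0297 109.28501844406128
```

arm_command --motion '[{"dp":[0,0,0],"dr":[0,0,0]},{"dp":[0,0,0],"dr":[0,0,0]},{"dp":[0,0,0],"dr":[0,0,0]},{"dp":[0,0,0],"dr":[0,0,0]}]' --grip 85

```text
t: 30.85
ee_pos: [0.5203, -0.2421, 0.0959]
orientation: [0.84, -0.543, 0.0, -0.0]
wrist_force: [0.5, -0.5, -1.1]
width: 0.085
gripper_force: 0.0
```

arm_command --motion '[{"dp":[0,0,10],"dr":[0,0,0]},{"dp":[0,0,30],"dr":[0,0,0]},{"dp":[0,0,40],"dr":[0,0,0]},{"dp":[0,0,40],"dr":[0,0,0]},{"dp":[0,0,20],"dr":[0,0,0]}]'

```text
t: 31.48
ee_pos: [0.521, -0.2426, 0.239]
orientation: [0.84, -0.543, 0.002, -0.001]
wrist_force: [0.4, -0.4, 0.0]
width: 0.0848
gripper_force: 0.0
```

arm_command --motion '[{"dp":[-60,0,20],"dr":[0,0,0]},{"dp":[-20,50,0],"dr":[0,0,0]},{"dp":[0,50,0],"dr":[0,0,0]},{"dp":[0,50,0],"dr":[0,0,0]},{"dp":[0,0,0],"dr":[0,0,0]}]'

```text
t: 32.1
ee_pos: [0.4409, -0.0885, 0.2562]
orientation: [0.841, -0.54, 0.0, -0.001]
wrist_force: [-0.8, 0.0, -0.5]
width: 0.085
gripper_force: 0.0
```

```bash
python3 st.py; python3 - <<'E'
from h import *
a=save("side","s6.png");b=save("top","t6.png")
f=lambda im,x,y:cv2.resize(im[y:y+75,x:x+100,::-1],(400,300),interpolation=cv2.INTER_CUBIC)
cv2.imwrite('pics/z6.png',np.vstack([np.hstack([f(a,200,195),f(b,285,150)]),np.hstack([f(a,210,100),f(b,120,165)])]))
E
```

```text
t 32.1 q [-0.162  0.086  0.306  2.06  -0.032  0.999 -2.552] ee [440.93 -88.53 256.21] yawY -2.7123 tilt [0.001  0.0012] F [-0.84  0.05 -0.46] T [-0.033 -0.071 -0.03 ] w 0.085 0.0
```

View pics/z6.png

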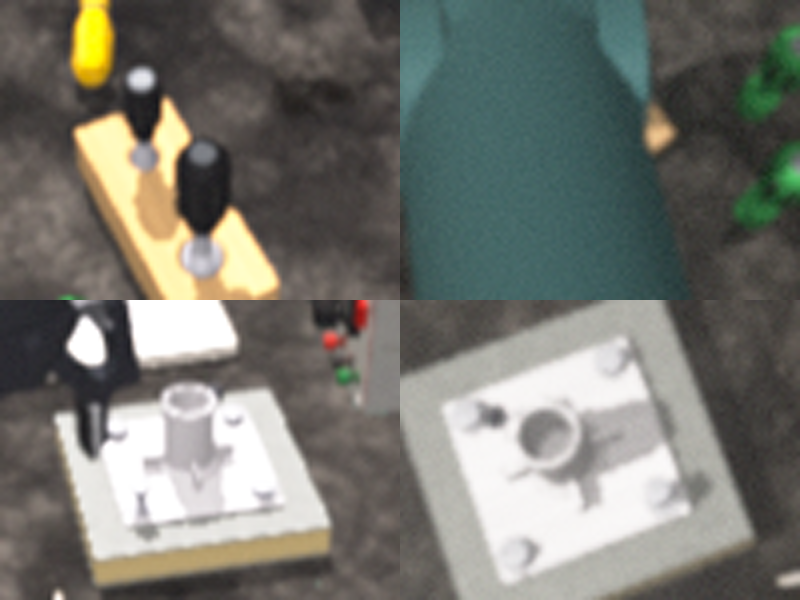

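The driver stands upright in its hole, at the same pixels as at the start (side view about (250,245)). The small driver hasn't moved, the screw shank looks shorter, and the gripper is clear. I'm handing the job in.

```bash
python3 -c "
from station import robot
print(robot.finish_job())"
```

```text
the job is handed in; nothing more can be done
None
```

The job is handed in: by the arm's own readings the screw went in about 5.3 mm over about 6.8 rad under a steady push, the larger driver is back upright in its hole, and the small driver was not moved; no verdict was returned.

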